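# Press the lens ring home through the press guard

### The job

With closed fingertips, push the shuttle by its blue block fully home under the press ram, then reach down through the window of the yellow guard and press the red lever pad down to its stop, without touching the guard and without forcing the lever. Finish while still holding the lever fully down; do not grasp or disturb the things standing around.

Things in the scene. Friction and masses are not known exactly. Their poses are not given: they have to be found in the camera images.
- press: Small grey bench press, fixed. Origin at the underside, on the bench. Its x points to its rear (hinge side), y to its left, z up; its yaw varies. Base 16 mm high, x -90..125, y -80..80 mm; the shuttle's track, 86 mm wide, runs out to the right, centred on x = 30 mm, to y = -310 mm, with rails up to 23 mm high at x = -6 and 66 mm. A hinge post 124 mm high stands at x = 100 mm, y within 22 mm.
- guard: Yellow guard frame fixed on the press, same axes. Origin: centre of its window, level with the frame's top face (nothing stands above it), 135 mm above the bench, at x = -20, y = 0 mm of the press. The window faces up, 84 mm (x) by 96 mm (y), bars 14 wide, 10 high; side bars (y = +-55) run back to legs at x = 107. Legs and clear panels below are part of it.
- lever: The press lever with its red pad, a steel bar 18 mm wide along press x below the guard; origin on its hinge axis, 105 mm above the bench. It carries the rubber-footed ram.
- lever_pad (a point): Round red pad on the end of the press lever, below the window. This point is the centre of its top face, which is flat, 36 mm across. At rest it lies 14 mm below the guard's top face, under the window's centre; fully down 40 mm below. Moves with the lever, turning with it.
- lever_angle (a joint): Lever angle, rad: 0 at rest (up), grows as the pad is pressed down, firm stop at 0.22. The pad is 120 mm in front (press -x) of the hinge. A spring returns it: about 3 N at the pad to start, about 9 N at the stop; it rises if let go.
- shuttle (a joint): Shuttle position, m: 0 pulled out, grows as the shuttle is pushed in (along press +y), stop at 0.08 (fully home, lens ring under the ram). Starts 0 to 0.025. Slides with about 2 N of friction and stays where it is left.
- push_face (a point): Centre of the outer end face of the shuttle's blue push block (faces press -y, black rubber plate on it). The block is 58 mm wide (x), 22 mm thick (y); this point is 49.5 mm above the bench, the block's top 68.5 mm. In the press frame it lies at x = 30 mm, y = -280 mm + shuttle value, so at home 200 mm right of the origin, well clear of the guard. Axes as the press.
- film_can: Bystander, loose: white film canister with green lid, 34 wide, 51 high mm. Origin at the centre of its underside. Leave alone.
- kapton_roll: Bystander, loose: orange roll of tape lying flat, 52 across, 10 high mm. Origin at the centre of its underside. Leave alone.
- rear_cap: Bystander, loose: black lens cap lying flat, 69 across, 16 high mm. Origin at the centre of its underside. Leave alone.
- zoom_lens: Bystander, loose: black camera lens standing upright, 70 across, 98 high mm. Origin at the centre of its underside. Leave alone.
- rangefinder: Bystander, loose: silver and black camera, 48 x 117 x 77 mm. Origin at the centre of its underside. Leave alone.
- mount_lens: Bystander, loose: black lens with a bright mount ring, 69 across, 66 high mm. Origin at the centre of its underside. Leave alone.
- yellow_cup: Bystander, loose: small yellow cup, 41 across, 30 high mm. Origin at the centre of its underside. Leave alone.

How it is judged:
On the way, in this order (a step that is already met when the one before it is completed fails the run):
1. the shuttle is fully home while the lever is still up (value of joint shuttle above 0.076 m and value of joint lever_angle below 0.05 rad), for 0.2 s.
2. the lever is pressed down by the fingers with the shuttle home (value of joint shuttle above 0.076 m and value of joint lever_angle above 0.195 rad and contact force between the fingers and lever above 2 N), for 0.2 s.
At the end, for the whole second after the job is handed in: The shuttle is home (within 4 mm of its stop) and the fingers hold the lever down (at least 0.195 of 0.22 rad, so within 3 mm of its stop at the pad), pressing on it with over 2 N (all of step 2); the arm keeps its last pose, push and grip.
It fails at once if the robot touches the guard (frame, legs or panels) (contact force between any of the fingers, the arm and guard above 0.3 N).
It fails at once if the lever is pressed before the shuttle is home (value of joint shuttle below 0.07 m and value of joint lever_angle above 0.06 rad).
It fails at once if the lever is forced (over 60 N on it) (contact force between any of the fingers, the arm and lever above 60 N).
It fails at once if a thing standing around is moved by over 15 mm, lifted or tipped (distance of any of film_can, kapton_roll, rear_cap, zoom_lens, rangefinder, mount_lens, yellow_cup from where it was at the start of the episode above 0.015 m or angle between any of film_can, kapton_roll, rear_cap, zoom_lens, rangefinder, mount_lens, yellow_cup's own z axis and vertical above 0.3 rad).
It also fails if it takes over 42 s, if anything falls off the work surface, if the arm or the gripper's body presses on something with over 40 N, if the wrist force passes 120 N, or if a joint passes its speed limit or range.

### The arm

A 7-joint arm with a two-finger parallel gripper is mounted at the origin on a cart in front of the work surface, level with it; the furniture and walls round the work are solid. World frame = base frame: x ahead of the robot, y to its left, z up, the work surface at z = 0. Lengths are in m, angles in rad, forces in N, time in s.
With the tool pointing down it reaches from about 0.4 to 0.85 m from the base axis. Payload 4.5 kg.
Tool frame: the origin (TCP) lies midway between the tips of the shut fingers; the grasp point (between the pads) lies 19 mm behind it (arm.hold_point_z is the distance from the TCP to the grasp point, in m); z points along the fingers, y is the line along which they close (so a half turn about z gives the same grasp; the last joint's range is limited). The gripper opens to 85 mm and grips with 20 to 120 N. Pads are 22 mm wide; open, the fingers measure 114 mm over their backs; the gripper's body (76 mm by 85 mm) begins 54 mm behind the grasp point. The pads swing forward as they close: fully open they stand 13 mm farther back than shut.
Start: joints at [-1.274, 0.689, -0.195, 1.565, 0.157, 0.902, -0.215], TCP at [0.162, 0.604, 0.201] pointing down, gripper open.
Joint ranges: [-3.01, 3.01], [-0.46, 2.08], [-1.47, 1.51], [0.13, 2.56], [-1, 4.14], [0.04, 2.09], [-2.66, 2.66]. Speed limits (rad/s): [2.57, 2.57, 3.14, 3.14, 3.14, 3.14, 3.14].

### API

Orientations are given as a unit quaternion [w, x, y, z].
In Python, from workcell import arm gives the robot as it stands.
- The arm moves only by the tool step_arm, never from a script. Its argument "series" is a list of rows, each a list of 3 entries, a list of its own where there are three numbers: the shift along the tool's x, y, z in cm, then the turn, a rotation vector about the tool's x, y, z in degrees, then the closure in counts, from 0 (fully open) to 255 (shut). In form: [[[dx, dy, dz], [wx, wy, wz], jaw], ...]. A call has 1 to 5 rows; each row is the pose to reach, as a shift and turn from the pose commanded when the call began, along the tool's axes at that moment; what a row does not reach only later rows make up. A row lasts 1/8 s, in which the tool goes at most 62.5 mm and 10.7 degrees, less where a joint would pass 70% of its speed; a pose out of reach is approached as far as the arm can. A call with a gripper value outside its range is refused whole. The fingers move at their own pace and stop on an object; the grip force is fixed at half the most. Time passes only in rows, so rows that repeat a pose let the fingers close. It gives the time, the measured TCP pose, the force, the opening and the grip force at its end, in the units of the state.
- arm.observe(): the state, without advancing time (a new reading comes with each control period).
- arm.snapshot(name): name is "scene" or "top"; returns a dict with "image" (480x640x3 uint8, red, green, blue), "intrinsics" (3x3 intrinsics, pixels), "xyz" and "attitude" of the camera in the world. Camera axes: x right, y down, z forward; pixel columns grow to the right and rows downward; lengths in m; the calibration is good to about 2 mm. A picture is of the moment at which its call begins. There is no depth.
- arm.hand_in(): hands the job in; it is judged then, once.
Trained networks look in a picture, given as the dict that the camera call returned (one of the last four; its "shot" number tells which), for a name from the list of things; names that differ only in an ending like _2 or _b are one class to them, and where a whole thing is asked for, a point or a joint stands for the part that bears it (a point fixed in the world has none). Each returns a list of dicts, best first, with "conf" (0 to 1); they miss things now and then, are a little off and sometimes report something else, mostly with a low value. They report only what shows in the picture. A call takes as long as a camera call.
- arm.find_in(picture, name): "box" ([left, top, width, height] in pixels, round what is visible of it).
- arm.place_of(picture, name): "xy" ([column, row] in pixels: a listed point, or the origin of a listed thing).
The state is a dict: "t": time; "joint_positions": joint angles; "joint_vel": joint speeds; "effort": joint torques, N m; "eef_pos": TCP position; "tcp_rot": TCP orientation; "contact_force": force on the tool from outside, world axes, zero at the start; "ft_torque": the same for the moment, N m; "width": finger opening in m; "finger_force": force on a finger pad.
Only numpy, scipy, OpenCV 4.12 (cv2) and the standard library are available. Lean on these libraries where they do the work, as an engineer would, in place of code of your own. Each camera call takes 0.05 s, during which the arm holds its last target. There are 200 camera calls.

## Working session

There is one attempt and no reset: what is moved stays moved. The work goes in short steps, Python scripts to look and compute and a tool call to move; the robot and the scene stay as the last step left them, time stands still between calls to the robot, and variables do not carry over. Pictures are saved under pics/ and viewed, at most 10 in all, crops included, and the job is handed in when it is done.

Besides the shell and the picture viewer there is one more tool, called after ">>>" by a JSON object that holds its "name" and its "arguments". step_arm: Moves the arm, as the interface text tells. Its arguments: {"type":"object","properties":{"series":{"type":"array","items":{"type":"array"}}},"required":["series"]}

```bash
mkdir -p pics; ls
cat > h.py <<'E'
import numpy as np, cv2
from scipy.spatial.transform import Rotation as R
from workcell import arm
def rot(q): q=np.array(q); return R.from_quat(q[[1,2,3,0]])
def cam(p):
    a=np.array(p["attitude"],float)
    return np.array(p["intrinsics"]),np.array(p["xyz"]),(rot(a).as_matrix() if a.size==4 else a.reshape(3,3))
def at_z(p,uv,z):
    K,c,M=cam(p); d=M@np.linalg.solve(K,[uv[0],uv[1],1]); return c+d*(z-c[2])/d[2]
def proj(p,X):
    K,c,M=cam(p); v=K@(M.T@(np.array(X)-c)); return v[:2]/v[2]
def tri(ps,uvs):
    A=[];b=[]
    for p,uv in zip(ps,uvs):
        K,c,M=cam(p); d=M@np.linalg.solve(K,[uv[0],uv[1],1]); d/=np.linalg.norm(d); P=np.eye(3)-np.outer(d,d); A.append(P);b.append(P@c)
    return np.linalg.solve(sum(A),sum(b))
def save(p,n): cv2.imwrite(f"pics/{n}.png",cv2.cvtColor(p["image"],cv2.COLOR_RGB2BGR))
def tool(X):  # world point -> shift in tool axes, cm
    s=arm.observe(); return rot(s["tcp_rot"]).inv().apply(np.array(X)-s["eef_pos"])*100
E
python3 - <<'E'
from h import *
s=arm.observe(); print({k:np.round(v,3) for k,v in s.items()})
P={n:arm.snapshot(n) for n in("scene","top")}
Z=dict(press=0,guard=.135,lever=.105,lever_pad=.121,push_face=.0495,film_can=0,kapton_roll=0,rear_cap=0,zoom_lens=0,rangefinder=0,mount_lens=0,yellow_cup=0)
for n,p in P.items():
    save(p,n+"0"); print(n,p["xyz"],p["attitude"])
for k,z in Z.items():
    for n,p in P.items():
        for r in arm.place_of(p,k)[:2]: print(k,n,np.round(r["xy"],1),round(r["conf"],2),np.round(at_z(p,r["xy"],z),3))
E
```

```text
pics
{'t': np.float64(0.0), 'joint_positions': array([-1.274,  0.69 , -0.195,  1.566,  0.157,  0.902, -0.215]), 'joint_vel': array([-0.   ,  0.001,  0.   , -0.001,  0.   , -0.   , -0.   ]), 'effort': array([-1.0000e-03, -5.3961e+01, -1.2670e+00, -1.5854e+01,  9.0000e-03,
        1.0000e-02, -0.0000e+00]), 'eef_pos': array([0.162, 0.603, 0.2  ]), 'tcp_rot': array([-0.   ,  0.131,  0.991, -0.001]), 'contact_force': array([-0.364, -0.609,  0.322]), 'ft_torque': array([-0.005, -0.034, -0.035]), 'finger_force': np.float64(0.0), 'width': np.float64(0.085)}
scene [-0.10307843 -0.48463162  0.7421725 ] [-0.35511967  0.78890177 -0.45651985  0.20763823]
top [ 0.49726772 -0.14972729  1.09861714] [-0.03000705  0.71286624 -0.70054426  0.0126109 ]
press scene [265.1 262.1] 0.65 [ 0.538 -0.029  0.   ]
press scene [263.7 219.2] 0.56 [0.647 0.045 0.   ]
press top [277.3 242.9] 0.9 [ 0.543 -0.027  0.   ]
press top [232.4 274.1] 0.32 [0.472 0.072 0.   ]
guard scene [254.2 209.5] 0.9 [ 0.525 -0.022  0.135]
lever scene [320.6 212.4] 0.82 [ 0.609 -0.11   0.105]
lever top [312.1 206.4] 0.84 [ 0.614 -0.108  
[... 498 characters left out ...]
64 0.061 0.   ]
kapton_roll top [233.  276.7] 0.78 [0.466 0.07  0.   ]
rear_cap scene [352.9 314.4] 0.96 [ 0.503 -0.235  0.   ]
rear_cap top [369.3 257.2] 0.77 [ 0.515 -0.233  0.   ]
zoom_lens scene [265.  220.7] 0.96 [0.644 0.04  0.   ]
zoom_lens scene [267.9 258.9] 0.48 [ 0.548 -0.029  0.   ]
zoom_lens top [249.1 192.7] 0.78 [0.655 0.039 0.   ]
rangefinder scene [352.7 237.2] 0.82 [ 0.689 -0.143  0.   ]
rangefinder scene [352.8 312.5] 0.5 [ 0.507 -0.232  0.   ]
rangefinder top [330.3 176.5] 0.82 [ 0.695 -0.144  0.   ]
mount_lens scene [391.1 300.5] 0.76 [ 0.567 -0.279  0.   ]
yellow_cup scene [248.7 329.1] 0.94 [ 0.385 -0.095  0.   ]
yellow_cup top [308.7 315. ] 0.73 [ 0.384 -0.101  0.   ]
```

View pictures.

View pics/scene0.png

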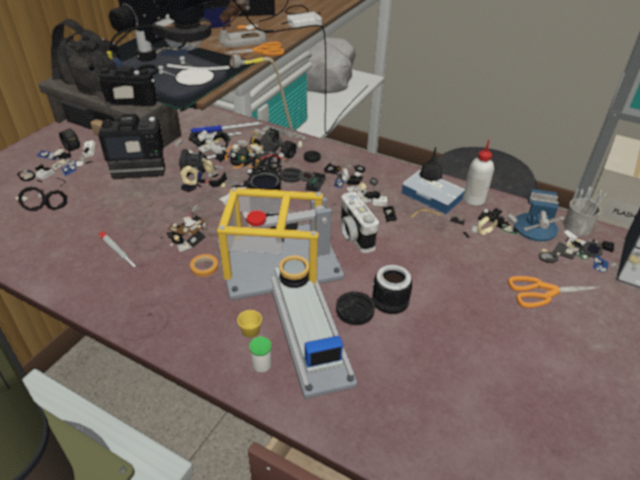

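View pics/top0.png

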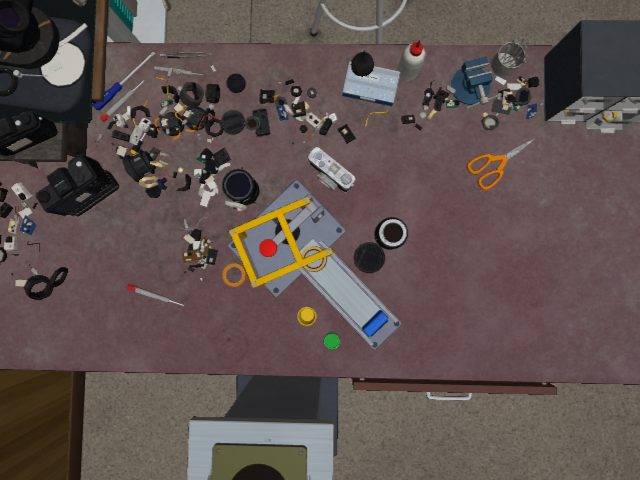

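```bash
cat >> h.py <<'E'
from scipy.optimize import least_squares
def press_fit(obs): # obs: list of (picture, uv, local xyz, is_shuttle)
    def T(v,L,sh): 
        c,s=np.cos(v[2]),np.sin(v[2]); y=L[1]+(v[3] if sh else 0)
        return [v[0]+c*L[0]-s*y, v[1]+s*L[0]+c*y, L[2]]
    f=lambda v:np.concatenate([proj(p,T(v,L,sh))-uv for p,uv,L,sh in obs])
    r=least_squares(f,[.54,-.04,-.77,.01],loss="soft_l1",f_scale=2)
    return r.x,f(r.x).reshape(-1,2)
def W(v,x,y,z):
    c,s=np.cos(v[2]),np.sin(v[2]); return np.array([v[0]+c*x-s*y,v[1]+s*x+c*y,z])
LOC=dict(guard=([-.02,0,.135],0),lever=([.1,0,.105],0),lever_pad=([-.02,0,.121],0),push_face=([.03,-.28,.0495],1),press=([0,0,0],0))
E
python3 - <<'E'
from h import *
obs=[];nm=[]
for n in("scene","top"):
    p=arm.snapshot(n)
    for k,(L,sh) in LOC.items():
        r=arm.place_of(p,k)
        if r and r[0]["conf"]>.6: obs.append((p,np.array(r[0]["xy"]),L,sh)); nm.append((n,k))
v,e=press_fit(obs); print(np.round(v,4),np.degrees(v[2]))
for a,b in zip(nm,e): print(a,np.round(b,1))
print("face",W(v,.03,-.28+v[3],.0495),"pad",W(v,-.02,0,.121))
for p in (obs[0][0],obs[-1][0]):
    im=p["image"].copy()
    pts=[W(v,-.02+a*.042,b*.048,.135) for a,b in((-1,-1),(-1,1),(1,1),(1,-1))]
    pts2=[W(v,.03+a*.029,-.28+v[3],z) for a,z in((-1,.0305),(-1,.0685),(1,.0685),(1,.0305))]
    for q,c in((pts,(255,0,255)),(pts2,(0,255,0))):
        cv2.polylines(im,[np.int32([proj(p,x) for x in q])],True,c,1)
    p["image"]=im
a=[x["image"][130:400,180:440] for x in (obs[0][0],obs[-1][0])]
save({"image":cv2.resize(np.hstack(a),(800,415))},"ov")
E
```

```text
[ 0.543  -0.0365 -0.794   0.0053] -45.49047947206089
('scene', 'guard') [-1.1 -4.4]
('scene', 'lever_pad') [-0.5 -2.6]
('scene', 'push_face') [0.4 0.4]
('scene', 'press') [ 4.9 -0.8]
('top', 'lever') [-0.5  2.3]
('top', 'lever_pad') [0.2 0.8]
('top', 'push_face') [-0.4 -0.4]
('top', 'press') [1.7 0.8]
face [ 0.36812175 -0.25047484  0.0495    ] pad [ 0.52893847 -0.0222751   0.121     ]
```

View pics/ov.png

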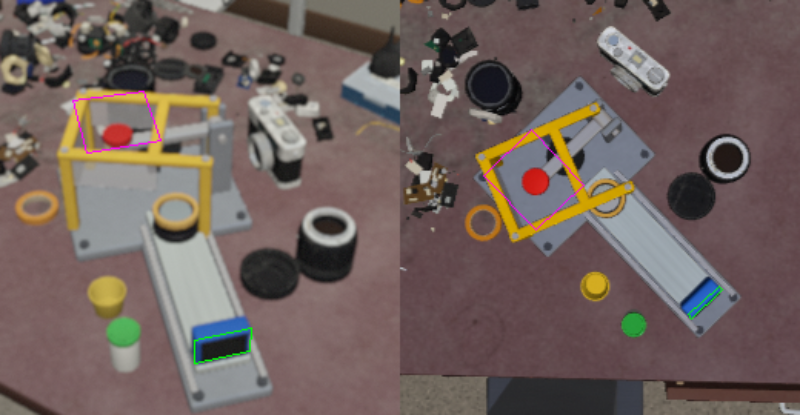

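The scene picture shows the guard at about (270,235), pad (257,217), blue block (323,352) and track ending at (330,385). In the top view the pad (269,249) is centred in the window, but the guard frame looks rotated against the overlay, so I'm measuring edges directly.

Run:
```python
from h import *
p=arm.snapshot("top"); print(p["intrinsics"])
c=p["image"][170:360,215:415]; save({"image":cv2.resize(c,(800,760)[:1]+(760,),interpolation=cv2.INTER_CUBIC)[:,:]} ,"x")
save({"image":cv2.resize(p["image"][170:310,215:400],None,fx=4.2,fy=4.2,interpolation=cv2.INTER_CUBIC)},"crop")
def ang(a,b,z):
    A,B=at_z(p,a,z),at_z(p,b,z); d=B-A; print(np.round(A[:2],3),np.round(B[:2],3),round(np.linalg.norm(d)*1000),"mm yaw",round(np.degrees(np.arctan2(d[1],d[0])),1))
ang((228,237),(295,180),.016);ang((275,295),(345,232),.016)
ang((235,235),(308,203),.135);ang((252,283),(330,250),.135)
ang((252,283),(235,235),.135);ang((300,262),(280,213),.135)
```

```text
[[492.2408502    0.         319.72798527]
 [  0.         492.2408502  234.58941446]
 [  0.           0.           1.        ]]
[0.554 0.08 ] [ 0.683 -0.065] 195 mm yaw -48.4
[ 0.428 -0.027] [ 0.569 -0.178] 207 mm yaw -47.0
[0.552 0.041] [ 0.617 -0.101] 157 mm yaw -65.3
[0.458 0.005] [ 0.525 -0.146] 166 mm yaw -66.1
[0.458 0.005] [0.552 0.041] 100 mm yaw 21.1
[ 0.501 -0.088] [ 0.597 -0.046] 104 mm yaw 23.4
```

View pics/crop.png

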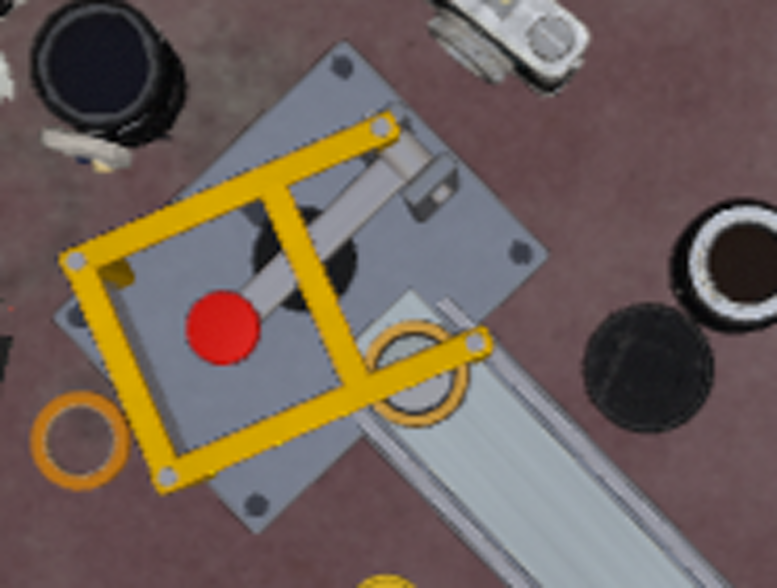

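The guard is turned about 19° further than the press (bars at yaw about -66°, press about -47°), but the pad is still centred in its window. That leaves room either way. I'm closing the fingers and swinging around toward the outer end of the track, high above everything.

>>> {"name": "step_arm", "arguments": {"series": [[[-4.5,-3,-0.8],[0,0,10],255],[[-9,-6,-1.6],[0,0,20],255],[[-13.5,-9,-2.4],[0,0,30],255],[[-18,-12,-3.2],[0,0,40],255],[[-22.5,-15,-4],[0,0,50],255]]}}

```text
t: 2.58
eef_pos: [0.3418, 0.3991, 0.2416]
tcp_rot: [0.0, 0.54, 0.842, 0.0]
contact_force: [0.6, 0.3, 0.7]
width: 0.0002
finger_force: 0.0
```

Run:
```python
from h import *
s=arm.observe(); print(s["t"],s["eef_pos"],s["joint_positions"],s["width"],rot(s["tcp_rot"]).as_matrix()[:,0])
print(tool([.5,.05,.24]),tool([.47,-.1,.24]))
```

```text
2.575 [0.34179942 0.39905317 0.24164242] [-0.97067236  0.50255865  0.03199011  1.82133287 -0.02119557  0.81709658
 -0.49839542] 0.00021391354284166258 [-4.16642161e-01  9.09070438e-01  4.99263477e-04]
[-38.32277674  -0.16159368   0.14498122] [-50.70890682  -9.13843085   0.13171396]
```

>>> {"name": "step_arm", "arguments": {"series": [[[-6,0,0],[0,0,10],255],[[-12,0,0],[0,0,20],255],[[-18,0,0],[0,0,30],255],[[-24,0,0],[0,0,40],255],[[-30,0,0],[0,0,50],255]]}}

```text
t: 3.2
eef_pos: [0.468, 0.1268, 0.2414]
tcp_rot: [-0.0, 0.845, 0.535, 0.001]
contact_force: [0.5, 0.9, -0.5]
width: 0.0001
finger_force: 0.0
```

Run:
```python
from h import *
s=arm.observe(); print(s["t"],s["eef_pos"],s["joint_positions"])
q=rot(s["tcp_rot"]).as_matrix(); print("tool x yaw",np.degrees(np.arctan2(q[1,0],q[0,0])))
print(tool([.36,-.24,.2]),tool([.338,-.28,.14]))
```

```text
3.2 [0.46802491 0.12679167 0.24143671] [-0.54288364  0.46234054  0.27808871  1.94015469 -0.17903453  0.76138275
 -0.60504892]
tool x yaw 64.65017325539552
[-37.77697423   5.93912349   4.10513632] [-42.34042904   5.65986329  10.09987517]
```

>>> {"name": "step_arm", "arguments": {"series": [[[-6,0.8,0],[0,0,5],255],[[-12,1.6,0],[0,0,10],255],[[-18,2.4,0],[0,0,15],255],[[-24,3.2,0],[0,0,20],255],[[-30,4,0],[0,0,21.6],255]]}}

```text
t: 3.82
eef_pos: [0.3761, -0.1621, 0.2414]
tcp_rot: [0.0, 0.929, 0.369, 0.001]
contact_force: [1.2, 0.2, 0.2]
width: -0.0001
finger_force: 0.0
```

Run:
```python
from h import *
s=arm.observe(); print(s["t"],s["eef_pos"],s["joint_positions"])
q=rot(s["tcp_rot"]).as_matrix(); print("tool x yaw",np.degrees(np.arctan2(q[1,0],q[0,0])))
# precise face: track yaw
obs=[]
for n in("scene","top"):
    p=arm.snapshot(n)
    for k,z in(("push_face",.0495),("lever_pad",.121)):
        r=arm.place_of(p,k)
        if r: print(n,k,r[0]["conf"],at_z(p,r[0]["xy"],z))
F=np.array([.3675,-.2515,0]); e=np.array([.731,.682,0])
for d,z in((.04,.14),(.04,.042)): print(d,z,tool(F-d*e+[0,0,z]))
```

```text
3.825 [ 0.37607894 -0.16207166  0.24139094] [ 0.02331425  0.37201502  0.38455797  2.13699275 -0.22239357  0.66833303
 -0.25552293]
tool x yaw 43.31222911990823
scene push_face 0.6 [ 0.36288254 -0.24826882  0.0495    ]
scene lever_pad 0.97 [ 0.52448188 -0.03199222  0.121     ]
top push_face 0.95 [ 0.36526103 -0.25256268  0.0495    ]
top lever_pad 0.94 [ 0.53180541 -0.02424628  0.121     ]
0.04 0.14 [-11.03053879   6.01421136  10.09526164]
0.04 0.042 [-11.03796256   6.01757293  19.89525825]
```

>>> {"name": "step_arm", "arguments": {"series": [[[-4,2,0],[0,0,0],255],[[-8,4,0],[0,0,0],255],[[-11,6,4],[0,0,0],255],[[-11,6,8],[0,0,0],255],[[-11,6,10],[0,0,0],255]]}}

```text
t: 4.75
eef_pos: [0.338, -0.2777, 0.1392]
tcp_rot: [-0.001, 0.929, 0.371, -0.0]
contact_force: [-0.0, 1.2, -0.2]
width: 0.0001
finger_force: 0.0
```

Run:
```python
from h import *
s=arm.observe(); print(s["t"],s["eef_pos"],s["joint_positions"])
a=[arm.snapshot(n)for n in("scene","top")]
save({"image":np.hstack([cv2.resize(x["image"][150:420,200:460],(400,415)) for x in a])},"near")
F=np.array([.3665,-.2515,0]); e=np.array([.731,.682,0])
print(tool(F-.04*e+[0,0,.042]))
```

```text
4.75 [ 0.33801352 -0.27772039  0.13923009] [ 0.42756276  0.58609596  0.24338418  2.18605494 -0.34525612  0.40754878
  0.13958822]
[-0.13909356  0.1313198   9.73129763]
```

View pics/near.png

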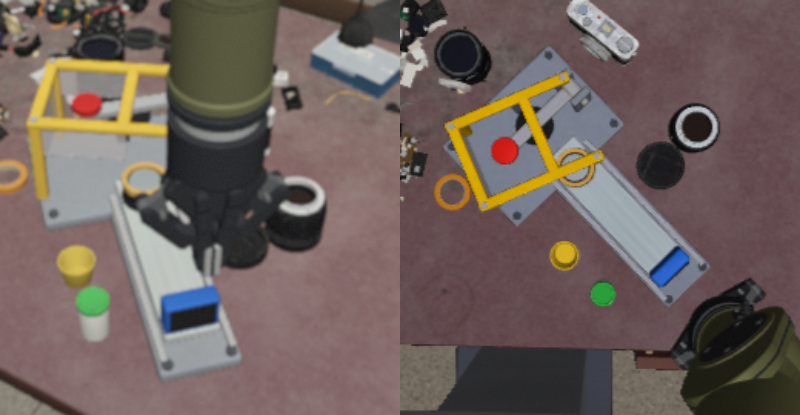

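Fingertips are outboard of the blue block at (212,270) in the left crop, lined up with the track, and the lever is up. Descending behind the block.

>>> {"name": "step_arm", "arguments": {"series": [[[0,0.1,3],[0,0,0],255],[[0,0.1,6],[0,0,0],255],[[0,0.1,8],[0,0,0],255],[[0,0.1,9.5],[0,0,0],255],[[0,0.1,9.5],[0,0,0],255]]}}

```text
t: 5.48
eef_pos: [0.3393, -0.2794, 0.0461]
tcp_rot: [-0.0, 0.929, 0.37, 0.0]
contact_force: [-0.5, -0.5, 0.7]
width: 0.0
finger_force: 0.0
```

>>> {"name": "step_arm", "arguments": {"series": [[[1,0,0],[0,0,0],255],[[2,0,0],[0,0,0],255],[[3,0,0],[0,0,0],255],[[4,0,0],[0,0,0],255],[[5,0,0],[0,0,0],255]]}}

```text
t: 6.1
eef_pos: [0.3752, -0.2454, 0.0461]
tcp_rot: [-0.0, 0.929, 0.369, 0.0]
contact_force: [0.3, 0.2, -0.6]
width: 0.0002
finger_force: 0.0
```

Run:
```python
from h import *
s=arm.observe(); print(s["t"],s["eef_pos"],s["contact_force"])
a=[arm.snapshot(n)for n in("scene","top")]
save({"image":np.hstack([cv2.resize(x["image"][150:420,200:460],(400,415)) for x in a])},"push1")
```

```text
6.1 [ 0.37518987 -0.24535951  0.04611751] [ 0.25057479  0.19866699 -0.61363711]
```

View pics/push1.png

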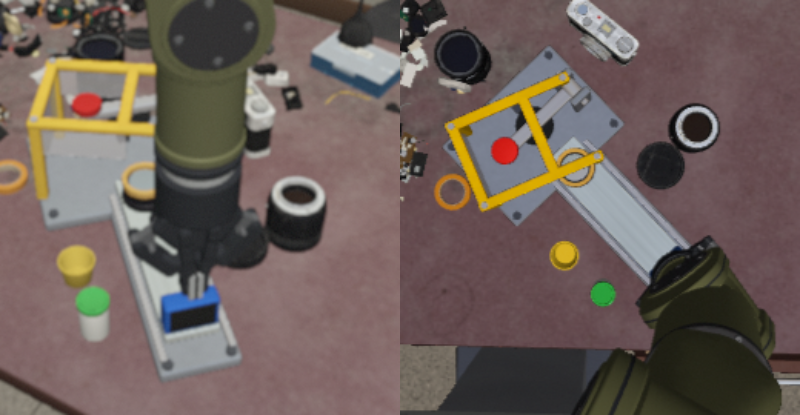

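The black face of the block shows unobstructed with the fingers behind it, at (190,300) in the left crop. Contact force is zero, so my position is off. I'm checking the TCP's projection before moving.

Run:
```python
from h import *
s=arm.observe(); T=s["eef_pos"]
for n in("scene","top"):
    p=arm.snapshot(n); uv=proj(p,T); sc=np.array([400/260,415/270])
    print(n,p["xyz"],"tcp px",uv,"crop",(uv-[200,150])*sc)
    for k,z in(("push_face",.0495),("lever_pad",.121),("yellow_cup",0),("film_can",0)):
        r=arm.place_of(p,k); b=arm.find_in(p,k)
        if r: print(k,r[0]["xy"],r[0]["conf"],at_z(p,r[0]["xy"],z),b and b[0]["box"])
    im=p["image"]
    if n=="scene":
        c=im[270:400,230:380].copy()
        cv2.drawMarker(c,tuple(np.int32(uv-[230,270])),(255,0,255),0,6,1)
        save({"image":cv2.resize(c,(690,598),interpolation=cv2.INTER_CUBIC)},"zoom")
```

```text
scene [-0.10307843 -0.48463162  0.7421725 ] tcp px [324.02368086 351.47132561] crop [190.80566286 309.66888936]
push_face [324.9, 355.3] 0.83 [ 0.36771114 -0.25066569  0.0495    ] [274.9, 256.3, 71.5, 117.0]
lever_pad [257.2, 215.5] 0.83 [ 0.52751415 -0.02596573  0.121     ] [251.0, 211.5, 49.2, 21.3]
yellow_cup [327.1, 356.9] 0.66 [ 0.40032383 -0.23856914  0.        ] [237.4, 310.0, 26.5, 29.3]
film_can [260.0, 362.6] 0.7 [ 0.3364184  -0.15019705  0.        ] [251.2, 336.1, 20.8, 34.6]
top [ 0.49726772 -0.14972729  1.09861714] tcp px [375.64449251 322.77511018] crop [270.22229616 265.56174343]
push_face [377.3, 325.8] 0.57 [ 0.36996532 -0.24809992  0.0495    ] [300.2, 237.9, 85.1, 92.4]
lever_pad [266.0, 246.3] 0.91 [ 0.53090821 -0.01847186  0.121     ] [260.4, 198.6, 55.9, 59.2]
yellow_cup [309.1, 313.1] 0.86 [ 0.38865869 -0.10168644  0.        ] [299.4, 306.2, 13.6, 18.5]
film_can [332.8, 338.8] 0.71 [ 0.33346626 -0.1551167   0.        ] [323.6, 331.2, 18.1, 16.0]
```

View pics/zoom.png

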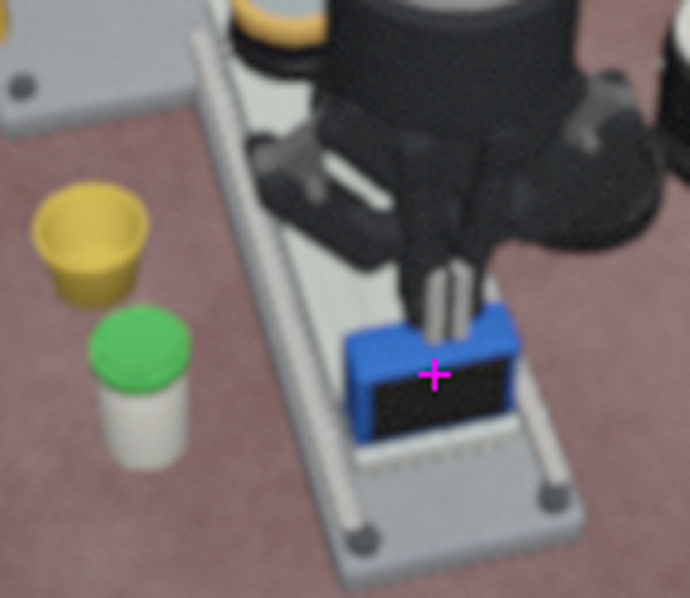

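Run:
```python
from h import *
P={n:arm.snapshot(n) for n in("scene","top")}; p=P["scene"]
s=arm.observe(); T=s["eef_pos"]
for z in(.046,.06,.07,.08): print(z,proj(p,[T[0],T[1],z]),at_z(p,(328,344),z))
print("near: tip px",np.array([212,270])*[.65,.6506]+[200,150],"pred",proj(p,[.338,-.2777,.139]))
f=[(324.9,355.9),(378.5,326.5)]
print("face tri",tri([P["scene"],P["top"]],f))
# block top corners (zoom px/4.6+offset) at z=.0685 
for uv in((347,338),(505,303),(518,345),(370,383)):
    q=np.array(uv)/4.6+[230,270]; print(at_z(p,q,.0685))
for uv in((375,440),(505,408)): print("lower",at_z(p,np.array(uv)/4.6+[230,270],.0305))
for uv in((362,540),(553,495)): print("rail end",at_z(p,np.array(uv)/4.6+[230,270],.02))
```

```text
0.046 [324.29284997 352.29727244] [ 0.39157744 -0.24337796  0.046     ]
0.06 [324.52164615 346.5950912 ] [ 0.38162993 -0.24822956  0.06      ]
0.07 [324.68814437 342.44553317] [ 0.37452457 -0.25169499  0.07      ]
0.08 [324.85727163 338.23045274] [ 0.36741921 -0.25516042  0.08      ]
near: tip px [337.8   325.662] pred [333.67474501 338.27395934]
face tri [ 0.36821574 -0.25066818  0.04743694]
[ 0.35944693 -0.22118166  0.0685    ]
[ 0.39834554 -0.25944788  0.0685    ]
[ 0.38491479 -0.2711383   0.0685    ]
[ 0.347348   -0.23668966  0.0685    ]
lower [ 0.3531187  -0.23571908  0.0305    ]
lower [ 0.38646569 -0.26740059  0.0305    ]
rail end [ 0.32319792 -0.24779587  0.02      ]
rail end [ 0.37013582 -0.29426075  0.02      ]
```

The block is where I measured it. The real fingertips sit about 24 mm higher than the reported TCP and about 5 mm toward world -y, so they are hovering just above the block. I'm backing off, lowering further and looking again.

>>> {"name": "step_arm", "arguments": {"series": [[[0,0,-1],[0,0,0],255],[[-2.5,0,-1],[0,0,0],255],[[-5,0,-1],[0,0,0],255],[[-5,0,1],[0,0,0],255],[[-5,0,2.1],[0,0,0],255]]}}

```text
t: 7.82
eef_pos: [0.3382, -0.2805, 0.025]
tcp_rot: [0.0, 0.929, 0.369, 0.0]
contact_force: [-0.2, 0.4, 0.1]
width: 0.0002
finger_force: 0.0
```

Run:
```python
from h import *
s=arm.observe(); T=s["eef_pos"]; print(s["t"],T,s["contact_force"],s["joint_positions"])
p=arm.snapshot("scene"); uv=proj(p,T); uv2=proj(p,T+[0,-.005,.024])
c=p["image"][270:400,230:380].copy()
for u,col in((uv,(255,0,255)),(uv2,(0,255,0))): cv2.drawMarker(c,tuple(np.int32(np.round(u-[230,270]))),col,0,5,1)
save({"image":cv2.resize(c,(690,598),interpolation=cv2.INTER_CUBIC)},"zoom2")
```

```text
7.825 [ 0.33819215 -0.28050857  0.02496669] [-0.2030205   0.38262096  0.06787002] [ 0.55952454  0.81955281  0.04576838  2.24982947 -0.433457    0.07993593
  0.20817318]
```

View pics/zoom2.png

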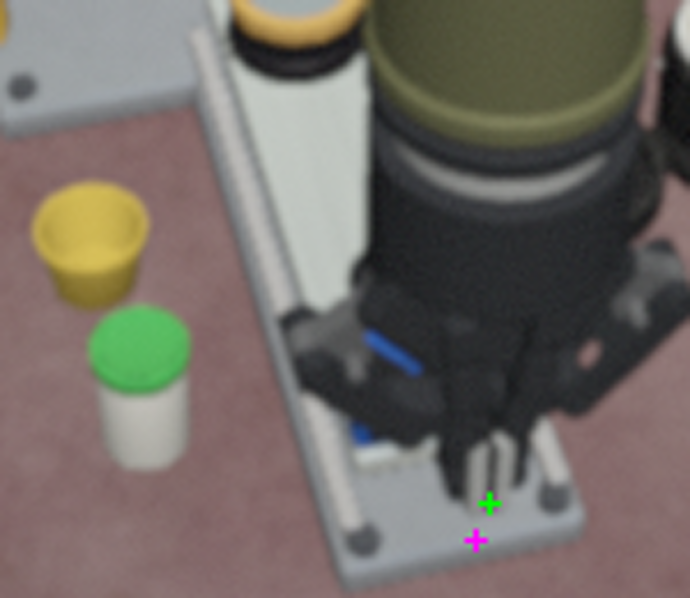

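The pixel check confirms the offset: the tip is at (490,500), on the green mark, and is now in front of the block. Pushing.

>>> {"name": "step_arm", "arguments": {"series": [[[1,-0.4,0],[0,0,0],255],[[2,-0.4,0],[0,0,0],255],[[3,-0.4,0],[0,0,0],255],[[4,-0.4,0],[0,0,0],255],[[5,-0.4,0],[0,0,0],255]]}}

```text
t: 8.5
eef_pos: [0.3718, -0.2427, 0.0252]
tcp_rot: [-0.0, 0.929, 0.369, -0.0]
contact_force: [-3.0, -0.7, 2.2]
width: 0.0004
finger_force: 1.3
```

>>> {"name": "step_arm", "arguments": {"series": [[[0.8,0,0],[0,0,0],255],[[1.6,0,0],[0,0,0],255],[[2.4,0,0],[0,0,0],255],[[3.2,0,0],[0,0,0],255],[[4,0,0],[0,0,0],255]]}}

```text
t: 9.12
eef_pos: [0.401, -0.215, 0.025]
tcp_rot: [-0.0, 0.929, 0.369, -0.0]
contact_force: [-2.9, -1.1, 0.1]
width: -0.0002
finger_force: 1.3
```

>>> {"name": "step_arm", "arguments": {"series": [[[0.3,0,0],[0,0,0],255],[[0.6,0,0],[0,0,0],255],[[0.9,0,0],[0,0,0],255],[[1.2,0,0],[0,0,0],255],[[1.5,0,0],[0,0,0],255]]}}

```text
t: 9.75
eef_pos: [0.4119, -0.2052, 0.025]
tcp_rot: [-0.0, 0.929, 0.369, -0.0]
contact_force: [-3.0, -0.7, -0.3]
width: -0.0001
finger_force: 1.1
```

>>> {"name": "step_arm", "arguments": {"series": [[[0.2,0,0],[0,0,0],255],[[0.4,0,0],[0,0,0],255],[[0.6,0,0],[0,0,0],255],[[0.8,0,0],[0,0,0],255],[[1,0,0],[0,0,0],255]]}}

```text
t: 10.38
eef_pos: [0.4121, -0.2048, 0.0251]
tcp_rot: [0.002, 0.931, 0.365, -0.005]
contact_force: [-18.1, -15.6, 3.1]
width: -0.0001
finger_force: 12.0
```

Hard stop at about 24 N, so the shuttle is home. Backing off, then lifting.

>>> {"name": "step_arm", "arguments": {"series": [[[-1,0,0],[0,0,0],255],[[-3,0,0],[0,0,0],255],[[-4,0,-3],[0,0,0],255],[[-4,0,-8],[0,0,0],255],[[-4,0,-13],[0,0,0],255]]}}

```text
t: 11.0
eef_pos: [0.3917, -0.2259, 0.1567]
tcp_rot: [0.001, 0.929, 0.37, 0.001]
contact_force: [0.8, -0.2, -0.0]
width: 0.0003
finger_force: 0.0
```

Run:
```python
from h import *
s=arm.observe(); T=s["eef_pos"]; print(s["t"],T,s["contact_force"],s["joint_positions"])
ps=[arm.snapshot(n) for n in("scene","top")]
for p in ps:
    r=arm.place_of(p,"push_face")[0]; print("face",r["conf"],at_z(p,r["xy"],.0495))
    r=arm.place_of(p,"lever_pad")[0]; print("pad",r["conf"],at_z(p,r["xy"],.121),r["xy"])
    # red pad blob centroid
    im=p["image"].astype(int); m=((im[...,0]>150)&(im[...,1]<60)&(im[...,2]<60)).astype(np.uint8)
    n,l,st,ce=cv2.connectedComponentsWithStats(m)
    for i in range(1,n):
        if st[i,4]>40: print("red",st[i],ce[i],at_z(p,ce[i],.121))
print(tool([.527,-.02,.2]), tool([.47,-.15,.25]))
```

```text
11.0 [ 0.39168112 -0.22592078  0.15673865] [ 0.76402267 -0.24518096 -0.01699697] [ 0.20004052  0.5759872   0.34831252  2.13622182 -0.40881639  0.48976537
  0.04723493]
face 0.6 [ 0.4179474  -0.19561931  0.0495    ]
pad 0.75 [ 0.52164352 -0.03491611  0.121     ] [259.6, 218.9]
red [247 212  19  14 192] [256.09895833 218.046875  ] [ 0.52055083 -0.02825898  0.121     ]
face 0.75 [ 0.41692399 -0.19969917  0.0495    ]
pad 0.87 [ 0.526664   -0.02656946  0.121     ] [270.0, 248.5]
red [412  43  11  11  57] [417.61403509  48.92982456] [ 0.93632085 -0.31670864  0.121     ]
red [260 240  17  17 226] [267.56637168 247.73451327] [ 0.52810421 -0.0216718   0.121     ]
[24.02590122 -5.53410308 -4.52914364] [10.95391048 -0.0111816  -9.54017112]
```

Shuttle home: the face moved about 74 mm. Moving above the pad and turning so the closing line runs along the window's long side.

>>> {"name": "step_arm", "arguments": {"series": [[[4,-1,-4],[0,0,-10],255],[[9,-2,-4.5],[0,0,-20],255],[[14,-3.2,-4.5],[0,0,-30],255],[[19,-4.4,-4.5],[0,0,-40],255],[[24,-5.5,-4.5],[0,0,-50],255]]}}

```text
t: 11.92
eef_pos: [0.527, -0.0193, 0.1986]
tcp_rot: [-0.001, 0.684, 0.73, -0.001]
contact_force: [0.2, -1.4, -0.4]
width: -0.0002
finger_force: 0.0
```

>>> {"name": "step_arm", "arguments": {"series": [[[0,0,0],[0,0,-10],255],[[0,0,0],[0,0,-20],255],[[0,0,1.5],[0,0,-25],255],[[0,0,3],[0,0,-25],255],[[0,0,3],[0,0,-25],255]]}}

```text
t: 12.55
eef_pos: [0.5253, -0.0209, 0.168]
tcp_rot: [-0.002, 0.512, 0.859, -0.001]
contact_force: [0.7, -0.4, -0.2]
width: -0.0003
finger_force: 0.0
```

Run:
```python
from h import *
s=arm.observe(); T=s["eef_pos"]; print(s["t"],T,s["contact_force"],s["joint_positions"])
q=rot(s["tcp_rot"]).as_matrix(); print(np.round(q,3))
p=arm.snapshot("scene"); 
c0=(200,120)
c=cv2.resize(p["image"][120:255,200:360],(800,600)[:1]+(675,),interpolation=cv2.INTER_CUBIC) if 0 else cv2.resize(p["image"][120:270,170:370],(800,600),interpolation=cv2.INTER_CUBIC)
f=lambda X:tuple(np.int32(np.round((proj(p,X)-[170,120])*4)))
cv2.drawMarker(c,f(T),(255,0,255),0,12,1)
cv2.drawMarker(c,f(T+[0,-.005,.024]),(0,255,0),0,12,1)
cv2.drawMarker(c,f(T+q@[-.004,.004,-.024]),(0,255,255),1,12,1)
cv2.drawMarker(c,f([.526,-.024,.121]),(255,255,255),0,12,1)
# guard window at yaw -66 centred on pad
e=np.radians(-66); ex=np.array([np.cos(e),np.sin(e),0]); ey=np.array([-ex[1],ex[0],0])
G=np.array([.526,-.024,.135])
cv2.polylines(c,[np.array([f(G+a*.042*ex+b*.048*ey) for a,b in((-1,-1),(-1,1),(1,1),(1,-1))])],True,(255,0,255),1)
save({"image":c},"above")
```

```text
12.55 [ 0.52529583 -0.02093629  0.16795497] [ 0.74391224 -0.39463482 -0.2068529 ] [-0.08598407  0.60888692  0.0626921   1.9033783  -0.06202216  0.63588313
  0.51028672]
[[-0.475  0.88  -0.005]
 [ 0.88   0.475  0.001]
 [ 0.003 -0.004 -1.   ]]
```

View pics/above.png

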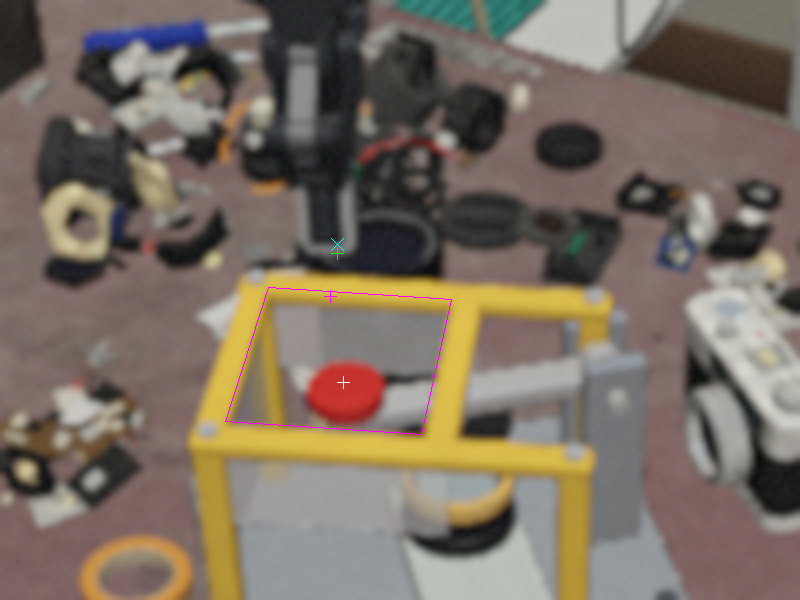

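The tip is at (328,252), the window runs (245,285)–(460,435), and the red pad's top is centred at (345,383), matching my estimate. The tip offset belongs to the tool frame: about 22 mm short and about 5 mm along tool y. Correcting for that and descending to just above the window.

>>> {"name": "step_arm", "arguments": {"series": [[[-0.3,-0.6,0],[0,0,0],255],[[-0.3,-0.6,1.5],[0,0,0],255],[[-0.3,-0.6,3],[0,0,0],255],[[-0.3,-0.6,4.5],[0,0,0],255],[[-0.3,-0.6,5.2],[0,0,0],255]]}}

```text
t: 13.22
eef_pos: [0.5224, -0.0266, 0.117]
tcp_rot: [-0.001, 0.512, 0.859, -0.0]
contact_force: [-0.4, 0.4, -0.8]
width: -0.0
finger_force: 0.0
```

Run:
```python
from h import *
s=arm.observe(); T=s["eef_pos"]; print(s["t"],T,s["contact_force"])
ps=[arm.snapshot(n) for n in("scene","top")]
a=cv2.resize(ps[0]["image"][120:270,200:300],(400,600),interpolation=cv2.INTER_CUBIC)
b=cv2.resize(ps[1]["image"][170:320,225:325],(400,600),interpolation=cv2.INTER_CUBIC)
save({"image":np.hstack([a,b])},"inwin")
```

```text
13.225 [ 0.52238997 -0.02664958  0.11696864] [-0.43592325  0.36692384 -0.81298129]
```

View pics/inwin.png

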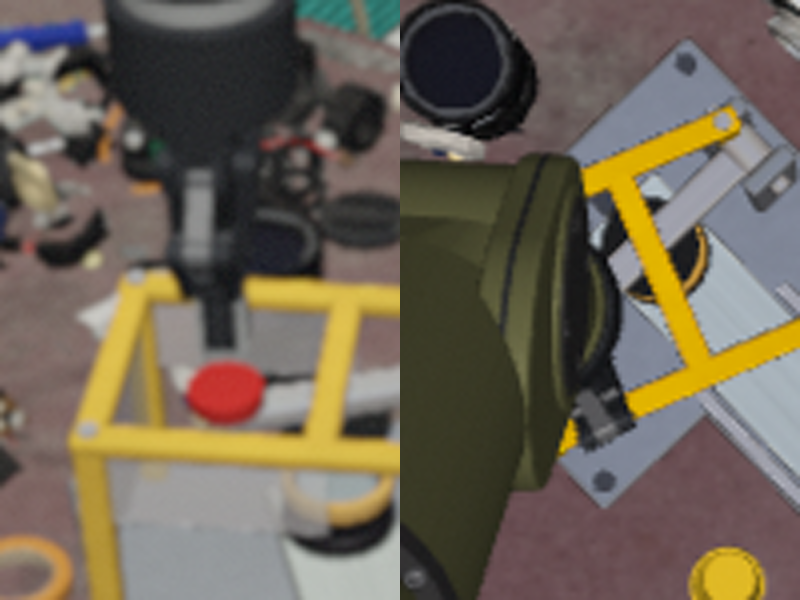

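The tip at (222,347) enters the window over the pad (226,388), with clear space to all bars. Descending slowly by force.

>>> {"name": "step_arm", "arguments": {"series": [[[0,-0.3,0.4],[0,0,0],255],[[0,-0.3,0.8],[0,0,0],255],[[0,-0.3,1.2],[0,0,0],255],[[0,-0.3,1.6],[0,0,0],255],[[0,-0.3,2],[0,0,0],255]]}}

```text
t: 13.95
eef_pos: [0.5204, -0.028, 0.0978]
tcp_rot: [0.0, 0.512, 0.859, 0.0]
contact_force: [0.9, -1.1, -0.3]
width: 0.0003
finger_force: 0.0
```

>>> {"name": "step_arm", "arguments": {"series": [[[0,0,0.3],[0,0,0],255],[[0,0,0.6],[0,0,0],255],[[0,0,0.8],[0,0,0],255],[[0,0,1],[0,0,0],255],[[0,0,1],[0,0,0],255]]}}

```text
t: 14.58
eef_pos: [0.5201, -0.0279, 0.0881]
tcp_rot: [-0.0, 0.512, 0.859, 0.0]
contact_force: [-0.6, 0.8, 2.7]
width: 0.0002
finger_force: 1.5
```

>>> {"name": "step_arm", "arguments": {"series": [[[0,0,0.3],[0,0,0],255],[[0,0,0.6],[0,0,0],255],[[0,0,0.9],[0,0,0],255],[[0,0,1.2],[0,0,0],255],[[0,0,1.2],[0,0,0],255]]}}

```text
t: 15.2
eef_pos: [0.5196, -0.0274, 0.0758]
tcp_rot: [-0.001, 0.512, 0.859, -0.0]
contact_force: [-3.1, 3.2, 6.0]
width: 0.0
finger_force: 3.1
```

>>> {"name": "step_arm", "arguments": {"series": [[[0,0,0.2],[0,0,0],255],[[0,0,0.4],[0,0,0],255],[[0,0,0.6],[0,0,0],255],[[0,0,0.6],[0,0,0],255]]}}

```text
t: 15.7
eef_pos: [0.5197, -0.0275, 0.07]
tcp_rot: [-0.001, 0.512, 0.859, 0.0]
contact_force: [-2.6, 2.8, 6.7]
width: 0.0001
finger_force: 3.8
```

>>> {"name": "step_arm", "arguments": {"series": [[[0,0,0.2],[0,0,0],255],[[0,0,0.3],[0,0,0],255],[[0,0,0.4],[0,0,0],255],[[0,0,0.4],[0,0,0],255]]}}

```text
t: 16.2
eef_pos: [0.5199, -0.0276, 0.0661]
tcp_rot: [-0.001, 0.512, 0.859, 0.0]
contact_force: [-2.8, 2.6, 8.5]
width: 0.0002
finger_force: 4.2
```

>>> {"name": "step_arm", "arguments": {"series": [[[0,0,0.1],[0,0,0],255],[[0,0,0.2],[0,0,0],255],[[0,0,0.3],[0,0,0],255],[[0,0,0.3],[0,0,0],255]]}}

```text
t: 16.7
eef_pos: [0.5201, -0.0276, 0.0646]
tcp_rot: [-0.0, 0.512, 0.859, 0.0]
contact_force: [-6.5, 3.7, 23.6]
width: 0.0001
finger_force: 11.7
```

Firm stop: the force jumped to 24 N after a smooth spring rise, well below 60 N. A numeric check, then handing in.

Run:
```python
from h import *
p=arm.snapshot("scene")
for k,z in(("lever_pad",.095),("push_face",.0495)):
    r=arm.place_of(p,k)
    if r: print(k,r[0]["conf"],r[0]["xy"],at_z(p,r[0]["xy"],z))
s=arm.observe(); print(s["t"],s["contact_force"],s["eef_pos"])
if s["contact_force"][2]>12: print(arm.hand_in())
```

```text
lever_pad 0.97 [256.0, 229.4] [ 0.5195655  -0.02696441  0.095     ]
push_face 0.7 [311.6, 320.4] [ 0.41801123 -0.19911028  0.0495    ]
16.85 [-5.84734221  3.29183487 23.01412234] [ 0.52006392 -0.02764796  0.06465605]
the job is handed in; nothing more can be done
None
```

I handed the job in at about 17 s with the shuttle pushed to its stop and the lever held down on its stop at about 23 N; no verdict came back, and I saw no sign of touching the guard or moving anything else.

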